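# Clear the empty solder reel and lock it on the stack

## Robot

A 6-joint arm with a two-finger parallel gripper is mounted at the origin on the work surface. World frame = base frame: x ahead of the robot, y to its left, z up, the work surface at z = 0. Lengths are in m, angles in rad, forces in N, time in s.
With the tool pointing down it reaches from about 0.275 to 0.775 m from the base axis. Payload 14.6 kg.
Tool frame: the origin (TCP) lies on the centre line of the jaws, within the pads' length; the fingertips stand manip.tips_ahead ahead of it and the grasp point (between the pads) lies 11 mm behind it (manip.tips_ahead is the distance from the TCP to the fingertips, in m); z points along the fingers, y is the line along which they close (so a half turn about z gives the same grasp; the last joint's range is limited). The gripper opens to 85 mm and grips with 20 to 120 N. Pads are 22 mm wide; open, the fingers measure 114 mm over their backs; the gripper's body (76 mm by 85 mm) begins 54 mm behind the grasp point. The pads swing forward as they close: fully open they stand 13 mm farther back than shut.
Start: joints at [-1.427, 0.263, -0.048, 1.259, 0, 1.415], TCP at [0.155, -0.502, 0.209] pointing down, gripper open.
Joint ranges: [-2.65, 2.65], [-0.89, 1.7], [-1.18, 1.37], [-2.13, 2.11], [-1.35, 1.29], [-3.14, 3.14]. Speed limits (rad/s): [1.89, 1.89, 2.57, 2.79, 3.14, 3.14].

## Interface

Orientations are given as a rotation vector (axis times angle).
In Python, from plant import sensors, optics, job_done, manip gives the robot as it stands.
- The arm moves only by the shell command python3 -m handwheel 'ROWS' [OPENING] [FORCE]. ROWS is JSON, one flat list of numbers, 4 for each row, row after row: the shift along the tool's x, y, z in mm, then the turn about the tool's z in rad. A call has 1 to 8 rows; each row shifts and turns the commanded pose from where the row before left it, along the tool's axes as they then stand; what a row does not reach is not made up. A row lasts 1/12 s, in which the tool goes at most 41.7 mm and 7.16 degrees, less where a joint would pass 70% of its speed; a pose out of reach is approached as far as the arm can. A call with a gripper value outside its range is refused whole. OPENING is the opening, from -1 (shut) to 1 (fully open), set as the call begins (- or left out, the last holds). The fingers move at their own pace and stop on an object; FORCE is the grip in N (left out, the last holds). Time passes only in rows, so rows that do not move let the fingers close. It gives the time, the measured TCP pose, the force, the opening and the grip force at its end, in the units of the state.
- sensors.state(): the state, without advancing time (a new reading comes with each control period).
- optics.capture(name): name is "scene" or "top" or "wrist"; returns the picture (400x640x3 uint8, red, green, blue); there is no depth.
- optics.camera_model(name): a dict with "fx", "fy", "cx", "cy" (pixels), "position" and "orientation" of the camera in the world. Camera axes: x right, y up, looking along -z (the intrinsics and any distortion apply to the point x, -y, -z); pixel columns grow to the right and rows downward; lengths in m; the calibration is good to about 2 mm. A picture is of the moment at which its call begins: read the wrist's pose just before it. camera_model takes no time and is no camera call; for the wrist camera it gives the pose at the moment of the call.
- job_done(): hands the job in; it is judged then, once.
The state is a dict: "clock": time; "qpos": joint angles; "qvel": joint speeds; "joint_torque": joint torques, N m; "eef_pos": TCP position; "orientation": TCP orientation; "ft_force": force on the tool from outside, world axes, zero at the start; "ft_torque": the same for the moment, N m; "finger_gap": finger opening in m; "grip_force": force on a finger pad.
Only numpy, scipy, OpenCV 4.12 (cv2) and the standard library are available. Lean on these libraries where they do the work, as an engineer would, in place of code of your own. Each camera call takes 0.05 s, during which the arm holds its last target. There are 200 camera calls.

## Task

The orange solder reel on the slanted spindle is empty: slide it up along the spindle and off the open end, turn it upright, and lower it by hand (do not drop it) onto the blue reel of the empties stack so that its lugs go fully home in the blue reel's notches. Let go of it, and leave everything else on the bench where it is.

Things in the scene. Friction and masses are not known exactly. Their poses are not given: they have to be found in the camera images.
- reel: Loose orange empty reel, 0.1 to 0.2 kg, on the spindle, turned about it at random. z: its axis, from lug side to hub; origin on the axis in the underside of the lower flange. Flanges: discs 84 mm across, z 0-5 and 40-45 mm; core 40 mm across between; square hub z 45-75 mm above; lugs z 0 to -8 mm; 26 mm bore through all. The pattern of lugs, flats and notches repeats every quarter turn.
- reel_hub (a point): Centre of the top of the orange reel's square hub, 75 mm above its origin; axes as the reel. The hub is 46 x 46 mm outside, flats facing the reel's +-x and +-y, 30 mm tall above the upper flange: grip it across two flats that face away from each other. Wall 9 mm, with a notch 16 mm wide and 9 mm deep in the middle of each top edge.
- reel_lugs (a point): Centre of the plane of the four lug ends, 8 mm below the reel's origin; axes as the reel. The lugs are round, 12 mm across tapering to 7 mm at the end, 18.5 mm from the axis on the reel's +-x and +-y, pointing along its -z.
- holder: Grey steel stand, screwed down, foot 150 x 120 mm. Its round spindle, 20 mm thick, leans 35 degrees from vertical, in plan along the holder's -x, roughly to the robot (within 45 degrees). Lower end fixed, upper end open. Origin on the spindle axis where the reel's underside rests (dark ring 84 mm across), 85 mm above the bench; z along the spindle to the open end. The reel has 3 mm radial play.
- spindle_tip (a point): Open tapered tip of the spindle, 90 mm along it from the holder's origin, 15 mm beyond the top of the reel; axes as the holder.
- stack: The empties stack, screwed down, turned at random: green base plate 120 x 120 x 10 mm with a blue reel upright and locked on it. Origin at the centre of the plate's underside on the bench, z up. The blue reel is shaped like the orange one; its hub flats and its four notches (16 mm wide, 9 mm deep, open at the top) lie on the stack's +-x and +-y. Top of its upper flange 55 mm above the bench.
- stack_top (a point): Centre of the top of the blue reel's hub, 85 mm above the bench; axes as the stack. When the orange reel is home its origin lies here, z up (underside resting on the hub's top), its x axis parallel to the stack's x or y.
- board: Bystander: green circuit board with components, 100 x 70 mm, 22 mm high, lying on the bench. Origin at the centre of its underside.
- pen_cup: Bystander: blue cup of pens, 72 mm across, 155 mm high. Origin at the centre of its underside.
- jar: Bystander: glass jar with yellow cap, 60 mm across, 75 mm high. Origin at the centre of its underside.
- flux: Bystander: white bottle with red cap, 48 mm across, 130 mm high. Origin at the centre of its underside.
- screwdriver: Bystander: screwdriver lying on the bench, along its x, about 200 mm long.
- pliers: Bystander: pliers with red handles, about 160 mm long along x, 14 mm high, lying on the bench.
- multimeter: Bystander: yellow multimeter, 150 x 80 mm, 46 mm high, lying on the bench. Origin at the centre of its underside.
There are look-alikes about, which are no part of the job. What is meant by the stack is not purple or white, and is the larger of those in its own colour.

How it is judged:
On the way, in this order (a step that is already met when the one before it is completed fails the run):
1. the reel has been slid off the open end of the spindle (z of reel in the frame of holder above 0.085 m), for 0.1 s.
2. the reel, still held by the fingers, is upright and lowered to within 15 mm of its seat on the blue reel (contact force between the fingers and reel above 1 N and horizontal distance between reel and stack_top below 0.012 m and z of reel in the frame of stack_top below 0.015 m and angle between reel's own z axis and vertical below 0.25 rad), for 0.1 s.
At the end, for the whole second after the job is handed in: The orange reel stands upright (lug side down, within 0.06 rad) on the blue reel, centred within 5 mm, its lugs in the notches (quarter-turn alignment within 0.2 rad) and its underside within 3 mm of the top of the blue hub, released and at rest (horizontal distance between reel and stack_top below 0.005 m and z of reel in the frame of stack_top between -0.003 and 0.003 m and angle between reel's own z axis and vertical below 0.06 rad and (angle between the x axis of reel and the x axis of stack_top, either way round below 0.2 rad or angle between the x axis of reel and the y axis of stack_top, either way round below 0.2 rad) and linear speed of reel below 0.02 m/s); the robot touches nothing.
It fails at once if a bystander is moved more than 30 mm (distance of any of board, pen_cup, jar, flux, screwdriver, pliers, multimeter from where it was at the start of the episode above 0.03 m).
It also fails if it takes over 42 s, if anything falls off the work surface, if the arm or the gripper's body presses on something with over 40 N, if the wrist force passes 120 N, or if a joint passes its speed limit or range.

## Working session

There is one attempt and no reset: what is moved stays moved. The work goes in short steps, Python scripts to look and compute and a shell command to move; the robot and the scene stay as the last step left them, time stands still between calls to the robot, and variables do not carry over. Pictures are saved under pics/ and viewed, at most 10 in all, crops included, and the job is handed in when it is done.

```bash
ls; mkdir -p pics
python3 - <<'E'
from plant import sensors, optics, manip
import cv2
s=sensors.state();print(s);print(manip.tips_ahead, [a for a in dir(manip) if a[0]!='_'])
for n in("scene","top","wrist"):
    print(n,optics.camera_model(n))
    cv2.imwrite(f"pics/{n}0.png",optics.capture(n)[:,:,::-1])
E
```

```text
pics
{'clock': 0.0, 'qpos': array([-1.42728836e+00,  2.63511918e-01, -4.89489298e-02,  1.25938681e+00,
       -1.14276783e-05,  1.41550171e+00]), 'qvel': array([-0.00060283,  0.0012076 , -0.00130232, -0.00070812,  0.00017587,
        0.00124508]), 'joint_torque': array([-3.07125025e-03, -6.37629533e+01,  3.84571731e+01,  1.36846566e-02,
       -1.77950342e-04,  9.45569468e-06]), 'eef_pos': array([ 0.15449835, -0.50143856,  0.20862641]), 'orientation': array([-3.10555681e+00, -4.67457379e-01,  8.21514863e-06]), 'ft_force': array([ 0.18659424, -0.41315671,  0.67275436]), 'ft_torque': array([ 0.02190378,  0.02430979, -0.05501739]), 'grip_force': 0.0, 'finger_gap': 0.08550909854690998}
0.008 ['PlanningError', 'tips_ahead']
scene {'fx': 452.72625189474604, 'fy': 452.72625189474604, 'cx': 320.39423243852025, 'cy': 202.92525172086025, 'position': array([ 0.97851035, -0.7174508 ,  0.92801838]), 'orientation': array([0.78323811, 0.24728111, 0.53771555])}
top {'fx': 383.8677501705868, 'fy': 383.8677501705868, 'cx': 310.9113520361953, 'cy': 199.89825824095917, 'position': array([ 0.44118047, -0.0192866 ,  1.20015786]), 'orientation': array([ 0.07554942, -0.069054  , -1.59232412])}
wrist {'fx': 316.05150603673246, 'fy': 316.05150603673246, 'cx': 319.1665557625537, 'cy': 201.530934046491, 'position': array([ 0.22325179, -0.47897546,  0.37285487]), 'orientation': array([-0.24867919,  0.18486509, -1.26166013])}
```

View pics/scene0.png

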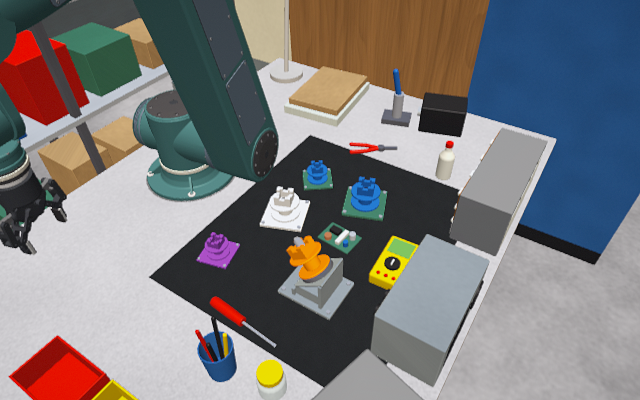

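View pics/top0.png

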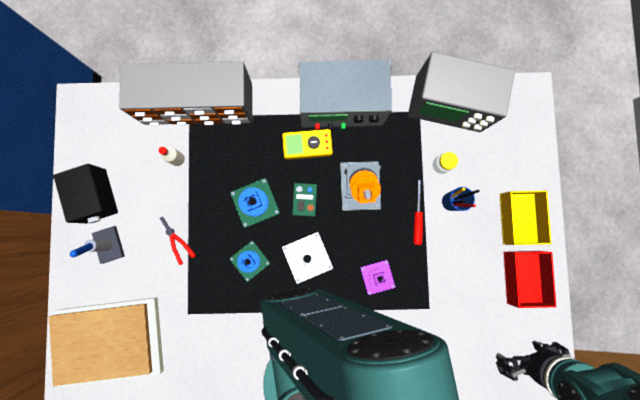

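The blue-on-green candidates for the stack are the larger at top (255,202) / scene (365,198), and the smaller at top (249,261) / scene (317,175). The white one at top (307,258) and the purple one at top (378,278) are ruled out by colour. The larger blue fits the description. The orange reel is at top (365,186) / scene (308,257). I'll confirm both in one enlarged crop and measure the colour shapes.

```bash
cat > h.py <<'E'
import numpy as np,cv2
from scipy.spatial.transform import Rotation as R
from plant import sensors, optics
def ray(m,u,v):
    d=np.array([(u-m['cx'])/m['fx'],-(v-m['cy'])/m['fy'],-1.])
    return np.array(m['position']),R.from_rotvec(m['orientation']).apply(d)
def plane(m,u,v,z):
    p,d=ray(m,u,v); return p+d*(z-p[2])/d[2]
def tri(rays):
    A=0;b=0
    for p,d in rays:
        d=d/np.linalg.norm(d);P=np.eye(3)-np.outer(d,d);A=A+P;b=b+P@p
    x=np.linalg.solve(A,b)
    return x,[np.linalg.norm(np.cross(x-p,d/np.linalg.norm(d))) for p,d in rays]
def proj(m,X):
    c=R.from_rotvec(m['orientation']).inv().apply(np.array(X)-m['position'])
    return np.stack([m['cx']-m['fx']*c[...,0]/c[...,2],m['cy']+m['fy']*c[...,1]/c[...,2]],-1)
def mask(im,lo,hi):
    return cv2.inRange(cv2.cvtColor(im,cv2.COLOR_RGB2HSV),np.array(lo),np.array(hi))
E
python3 - <<'E'
from h import *
T=cv2.imread('pics/top0.png');S=cv2.imread('pics/scene0.png')
def crop(I,u,v,w,h,k): return cv2.resize(I[v:v+h,u:u+w],None,fx=k,fy=k,interpolation=cv2.INTER_CUBIC)
a=np.vstack([np.hstack([crop(T,225,170,66,60,6)[:300,:396],crop(T,333,152,66,60,6)[:300,:396]]),
 np.hstack([crop(S,332,168,66,60,6)[:300,:396],crop(S,275,228,82,95,4)[:300,:328],np.zeros((300,68,3),np.uint8)])])
a=np.vstack([np.hstack([crop(T,225,174,66,50,6),crop(T,333,152,66,66,6)[:300]]),
 np.hstack([crop(S,332,168,66,50,6),crop(S,275,228,82,92,4)[:300,:],np.zeros((300,68,3),np.uint8)])])
cv2.imwrite('pics/c1.png',a);print(a.shape)
m=optics.camera_model('top')
im=T[:,:,::-1].copy()
for n,lo,hi,z in(("green",(40,60,30),(92,255,255),.01),("blue",(100,120,60),(125,255,255),.055),("orange",(8,150,120),(22,255,255),.14)):
    k=mask(im,lo,hi);k[:,:225]=0;k[:170]=0;k[235:]=0;k[:,400:]=0
    if n!="orange": k[:,290:]=0
    q=cv2.findNonZero(cv2.morphologyEx(k,cv2.MORPH_OPEN,np.ones((2,2))) )
    r=cv2.minAreaRect(q);b=cv2.boxPoints(r);P=np.array([plane(m,*c,z) for c in b])
    print(n,r,'\n',P.round(4),P.mean(0).round(4),np.linalg.norm(P-np.roll(P,1,0),axis=1).round(4),np.degrees(np.arctan2(*(P[1]-P[0])[[1,0]])))
E
```

```text
(600, 792, 3)
green ((255.36587524414062, 203.4435272216797), (40.336463928222656, 40.885257720947266), 67.83365631103516) 
 [[0.5799 0.2401 0.01  ]
 [0.6258 0.1213 0.01  ]
 [0.5076 0.0754 0.01  ]
 [0.4625 0.1933 0.01  ]] [0.544  0.1575 0.01  ] [0.1264 0.1274 0.1268 0.1262] -68.89189720712156
blue ((254.00003051757812, 203.00001525878906), (29.698482513427734, 28.284271240234375), 45.0) 
 [[0.5441 0.2164 0.055 ]
 [0.6032 0.1559 0.055 ]
 [0.5383 0.0935 0.055 ]
 [0.4798 0.154  0.055 ]] [0.5414 0.1549 0.055 ] [0.0896 0.0846 0.09   0.0841] -45.693879326169544
orange ((343.9570617675781, 189.8054656982422), (32.24895477294922, 74.4539566040039), 82.7468032836914) 
 [[ 0.599  -0.0009  0.14  ]
 [ 0.6207 -0.2076  0.14  ]
 [ 0.5309 -0.2154  0.14  ]
 [ 0.5095 -0.0102  0.14  ]] [ 0.565  -0.1085  0.14  ] [0.0901 0.2078 0.0902 0.2062] -84.01200601572272
```

View pics/c1.png

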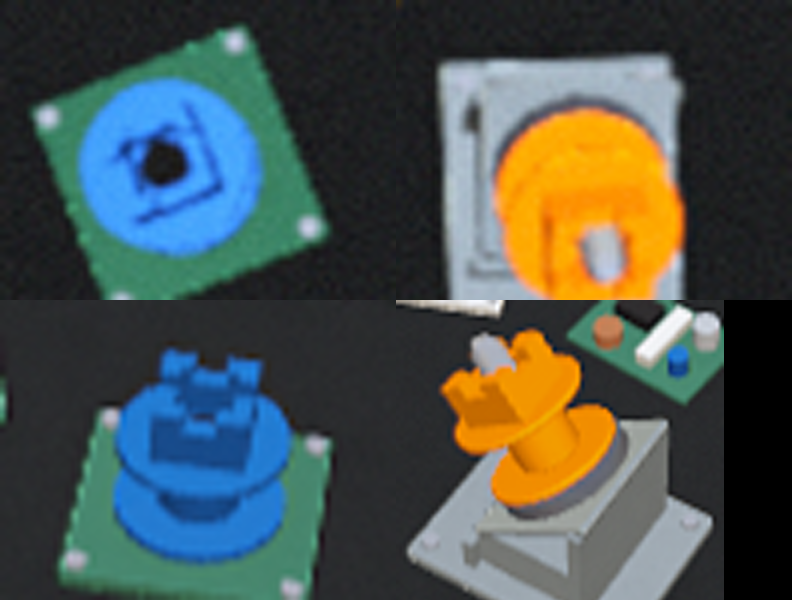

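The larger blue (four screws, plate measuring about 0.12 m) is confirmed as the stack. The reel's hub leans toward the robot, with the tip at top (367.5,193.7) / scene (294.8,238). The rows can't tilt the tool. So I'll grip with vertical fingers across the two flats that face sideways, and turn the reel upright by pivoting it in the pads.

```bash
python3 - <<'E'
from h import *
T=cv2.imread('pics/top0.png')[:,:,::-1].copy()
mt=optics.camera_model('top');ms=optics.camera_model('scene')
x,e=tri([ray(mt,367.5,193.7),ray(ms,294.8,238.5)]);print('tip',x,e)
k=mask(T,(0,0,90),(180,75,255));k[:,:334]=0;k[:,400:]=0;k[:156]=0;k[220:]=0
k|=mask(T,(8,150,120),(22,255,255))*0
n,l,st,c=cv2.connectedComponentsWithStats(k);i=1+np.argmax(st[1:,4]);q=cv2.findNonZero((l==i).astype(np.uint8))
r=cv2.minAreaRect(q);b=cv2.boxPoints(r);P=np.array([plane(mt,*c,.01) for c in b])
print(r,P.round(4),P.mean(0),np.linalg.norm(P-np.roll(P,1,0),axis=1))
for j in range(2): d=P[j+1]-P[j];print(np.degrees(np.arctan2(d[1],d[0])))
# blue/orange disc centres
k=mask(T,(100,120,60),(125,255,255));k[:170]=0;k[235:]=0;k[:,:225]=0;k[:,290:]=0
M=cv2.moments(k,True);print('blue c',M['m10']/M['m00'],M['m01']/M['m00'],plane(mt,M['m10']/M['m00'],M['m01']/M['m00'],.055))
M=cv2.moments(mask(T,(100,120,60),(125,255,255))*0+cv2.inRange(k,1,255),True)
# blue bore dark spot: crop (165,160)
print('bore@85',plane(mt,225+165/6,174+160/6,.085))
E
python3 -m handwheel --help 2>&1 | head -20
```

```text
tip [ 0.54683816 -0.17325642  0.1602036 ] [np.float64(0.004460887081010733), np.float64(0.004460887081010743)]
((360.6070251464844, 185.49618530273438), (48.362022399902344, 40.15297317504883), 87.95458984375) [[ 0.668  -0.1086  0.01  ]
 [ 0.6696 -0.2347  0.01  ]
 [ 0.5175 -0.2341  0.01  ]
 [ 0.5159 -0.1095  0.01  ]] [ 0.59278555 -0.17174608  0.01      ] [0.15212186 0.12606993 0.15210876 0.12461174]
-89.273747796378
179.78538991853134
blue c 252.9745127436282 201.5352323838081 [0.54568778 0.15795296 0.055     ]
bore@85 [0.54552713 0.15467357 0.085     ]
invalid input: not JSON, or not a number
```

```bash
python3 -m handwheel '[0,0,-40,0, 10,-5,-40,0, 38,-22,-10,0, 38,-22,-10,0, 38,-22,-10,0, 38,-22,-10,0, 38,-22,-10,0, 38,-22,0,0]' 1 | tail -8
python3 -m handwheel '[38,-22,0,0, 38,-22,0,0, 38,-22,0,0, 27,-20,0,0, 0,0,0,-0.12, 0,0,0,-0.12, 0,0,0,-0.12, 0,0,0,-0.12]' >/dev/null
python3 -m handwheel '[0,0,0,-0.12, 0,0,0,-0.12, 0,0,0,-0.12, 0,0,0,-0.12, 0,0,0,-0.12, 0,0,0,-0.12, 0,0,0,-0.12, 0,0,0,-0.12]' >/dev/null
python3 -m handwheel '[0,0,0,-0.12, 0,0,0,-0.12, 0,0,0,-0.12, 0,0,0,-0.12, 0,0,0,-0.12, 0,0,0,-0.12, 0,0,0,-0.12, 0,0,0,-0.12]' >/dev/null
python3 -m handwheel '[0,0,0,-0.12, 0,0,0,-0.12, 0,0,0,-0.12, 0,0,0,-0.09, 0,0,0,0]'
python3 - <<'E'
from h import *
s=sensors.state();print(s['clock'],s['eef_pos'],s['qpos'],R.from_rotvec(s['orientation']).as_matrix().round(3))
m=optics.camera_model('wrist');I=optics.capture('wrist');cv2.imwrite('pics/w1.png',I[:,:,::-1])
np.save('w1.npy',m,allow_pickle=True);print(m)
E
```

```text
clock: 0.82
eef_pos: [0.33, -0.3131, 0.3368]
orientation: [3.105, 0.467, 0.001]
ft_force: [0.7, -1.1, -0.6]
finger_gap: 0.0852
grip_force: 0.0
clock: 3.23
eef_pos: [0.4338, -0.1956, 0.3352]
orientation: [0.018, -3.141, -0.0]
ft_force: [-0.5, 0.4, 0.3]
finger_gap: 0.0854
grip_force: 0.0
3.2333 [ 0.43379129 -0.19563385  0.33517919] [-5.95157905e-01  1.71458897e-01  1.68499667e-01  1.56823712e+00
  1.29226352e-05 -6.06611806e-01] [[-1.    -0.011 -0.   ]
 [-0.011  1.     0.   ]
 [ 0.     0.    -1.   ]]
{'fx': 316.05150603673246, 'fy': 316.05150603673246, 'cx': 319.1665557625537, 'cy': 201.530934046491, 'position': array([ 0.36044887, -0.19523553,  0.49937545]), 'orientation': array([-0.22565398, -0.22895039,  1.57096309])}
```

View pics/w1.png

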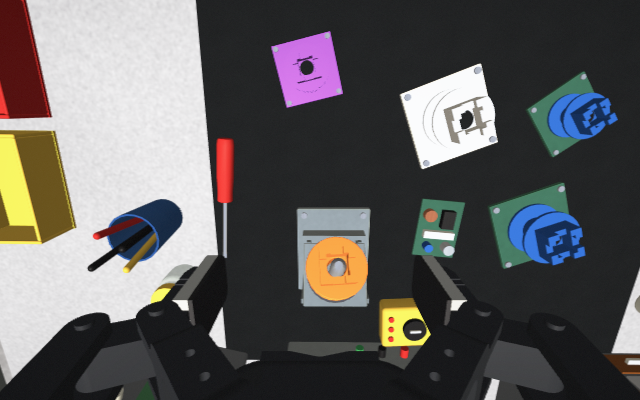

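The view shows the holder foot with corners about (297,208), (370,208) and (368,306), the orange reel at (337,267) with its hub nearly square to the foot, and the stack at (545,230). I'll measure these and enlarge the reel.

Run:
```python
from h import *
m=np.load('w1.npy',allow_pickle=True).item();I=cv2.imread('pics/w1.png')[:,:,::-1].copy()
k=mask(I,(8,120,100),(22,255,255));n,l,st,c=cv2.connectedComponentsWithStats(k);
w=k.copy()*0
for i in range(1,n):
    if abs(c[i][0]-337)<40 and abs(c[i][1]-267)<40 and st[i,4]>300: w[l==i]=255;print(st[i],c[i])
ct=max(cv2.findContours(w,0,1)[0],key=len);el=cv2.fitEllipse(cv2.convexHull(ct));print(el)
print('flange c at z.122',plane(m,*el[0],.122),' expect tip x +.0369')
print('tip',plane(m,338,268,.159))
k=mask(I,(0,0,90),(180,60,255));k[:,:285]=0;k[:,380:]=0;k[:200]=0;k[315:]=0
n,l,st,c=cv2.connectedComponentsWithStats(k);i=1+np.argmax(st[1:,4]);g=(l==i).astype(np.uint8)
r=cv2.minAreaRect(cv2.findNonZero(g));b=cv2.boxPoints(r);P=np.array([plane(m,*q,.01) for q in b]);print(P.round(4),P.mean(0).round(4),np.linalg.norm(P-np.roll(P,1,0),axis=1))
print([np.degrees(np.arctan2(*(P[j+1]-P[j])[[1,0]])) for j in range(2)])
k=mask(I,(60,60,40),(92,255,200));k[:,:480]=0;k[:175]=0;k[280:]=0
r=cv2.minAreaRect(cv2.findNonZero(cv2.morphologyEx(k,cv2.MORPH_OPEN,np.ones((2,2)))));print(r)
A=cv2.resize(I[225:310,290:385],None,fx=6,fy=6,interpolation=cv2.INTER_CUBIC)[:500]
B=cv2.resize(I[175:280,480:610],None,fx=4,fy=4,interpolation=cv2.INTER_CUBIC)
cv2.imwrite('pics/c2.png',np.hstack([A[:420],B[:420,:]])[:, :,::-1][:, :1090] if 0 else cv2.resize(I[225:325,290:385],(570,600),interpolation=cv2.INTER_CUBIC)[:,:,::-1])
```

```text
[ 306  237   62   64 2856] [336.15651261 268.41211485]
((336.1425476074219, 268.32330322265625), (62.01884460449219, 63.81882858276367), 179.22731018066406)
flange c at z.122 [ 0.565042   -0.17003523  0.122     ]  expect tip x +.0369
tip [ 0.54452434 -0.17029168  0.159     ]
[[ 0.7017 -0.2306  0.01  ]
 [ 0.5174 -0.2292  0.01  ]
 [ 0.516  -0.1105  0.01  ]
 [ 0.7002 -0.0998  0.01  ]] [ 0.6088 -0.1675  0.01  ] [0.13079167 0.18433376 0.1186541  0.18450794]
[np.float64(179.55707962379853), np.float64(90.69662912772243)]
((533.4500122070312, 225.85003662109375), (65.77537536621094, 86.3301773071289), 71.56504821777344)
```

View pics/c2.png

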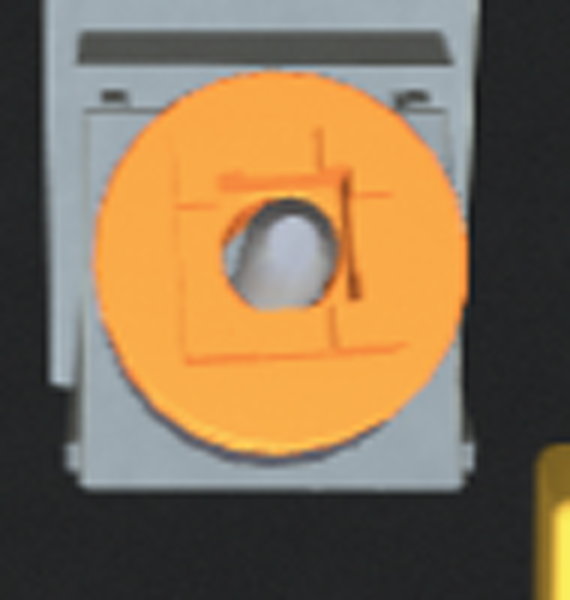

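The hub is turned only about 3° from the foot axes, and the holder leans along world −x. I take the holder origin as (0.592,−0.171,0.085), which puts the tip at z 0.159. All three views agree on this within 3 mm. Next is the approach.

```bash
python3 -m handwheel '[-35,6,15,0, -35,6,15,0, -35,6,15,0, -20,5,15,0, 0,0,25,0, 0,0,30,0, 0,0,30,0, 0,0,10,0]' 1
python3 -m handwheel '[0,0,10,0, 0,0,10,0, 0,0,6,0, 0,0,0,0]'
python3 - <<'E'
from h import *
s=sensors.state();print(s['clock'],s['eef_pos'],s['ft_force'])
m=optics.camera_model('wrist');I=optics.capture('wrist');S=optics.capture('scene')
A=cv2.resize(I[120:400,160:480],(700,600)[:2] and (457,400));B=cv2.resize(S[215:325,255:375],(436,400),interpolation=cv2.INTER_CUBIC)
cv2.imwrite('pics/c3.png',np.hstack([A,B])[:,:800,::-1] if 0 else cv2.resize(np.hstack([A,B]),(800,358))[:,:,::-1])
E
```

```text
clock: 3.95
eef_pos: [0.5572, -0.1709, 0.1762]
orientation: [0.005, -3.137, -0.003]
ft_force: [-0.1, 0.2, -0.1]
finger_gap: 0.0849
grip_force: 0.0
clock: 4.28
eef_pos: [0.5581, -0.1715, 0.1532]
orientation: [0.008, -3.14, -0.001]
ft_force: [-0.7, -0.0, 0.6]
finger_gap: 0.0853
grip_force: 0.0
4.2833 [ 0.55811248 -0.17153703  0.15315077] [-0.67350834 -0.01639853  0.60817101]
```

View pics/c3.png

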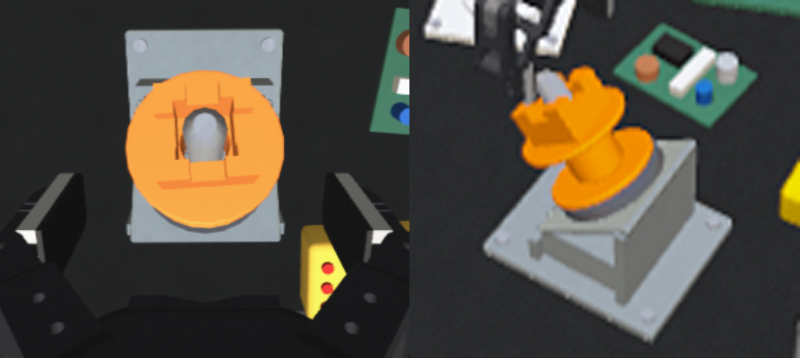

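The fingers straddle the hub symmetrically with clearance all round. I'll lower the last 13 mm and close.

```bash
python3 -m handwheel '[0,0,7,0, 0,0,6,0, 0,0,0,0]' 1
python3 -m handwheel '[0,0,0,0, 0,0,0,0, 0,0,0,0, 0,0,0,0, 0,0,0,0, 0,0,0,0]' -0.3 40
python3 -m handwheel '[0,0,0,0, 0,0,0,0, 0,0,0,0]' -1 40
python3 - <<'E'
from h import *
s=sensors.state();print(s['clock'],s['eef_pos'],s['ft_force'],s['ft_torque'])
I=optics.capture('wrist');S=optics.capture('scene')
A=cv2.resize(I[120:400,160:480],(457,400));B=cv2.resize(S[215:325,255:375],(436,400),interpolation=cv2.INTER_CUBIC)
cv2.imwrite('pics/c4.png',cv2.resize(np.hstack([A,B]),(800,358))[:,:,::-1])
E
```

```text
clock: 4.63
eef_pos: [0.5583, -0.1716, 0.1402]
orientation: [0.011, -3.14, -0.001]
ft_force: [-0.8, -0.6, 0.2]
finger_gap: 0.0857
grip_force: 0.0
clock: 5.13
eef_pos: [0.5587, -0.1718, 0.1415]
orientation: [-0.011, 3.141, -0.0]
ft_force: [-0.3, 0.7, -0.7]
finger_gap: 0.0296
grip_force: 0.0
clock: 5.38
eef_pos: [0.5587, -0.1718, 0.1414]
orientation: [-0.011, 3.142, -0.0]
ft_force: [1.3, -0.2, -0.1]
finger_gap: -0.0
grip_force: 0.0
5.3833 [ 0.55868444 -0.17179469  0.14136298] [ 1.29187295 -0.24081275 -0.07449099] [-0.0126486  -0.03517703 -0.00996099]
```

View pics/c4.png

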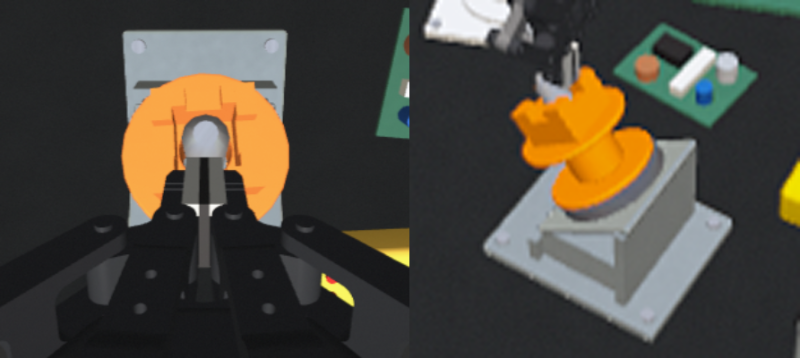

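The fingers shut completely and missed: in the scene crop the tips, at (572,80), are above the hub and to +x of the spindle tip. I'll compare the projected positions with the pictures.

Run:
```python
from h import *
ms=optics.camera_model('scene');mw=optics.camera_model('wrist');mt=optics.camera_model('top')
a=np.array([-.5736,0,.8192])
for x0 in(.592,):
  o=np.array([x0,-.171,.085])
  for n,X in(("fingertip z.133",[.5587,-.1718,.1334]),("tcp",[.5587,-.1718,.1414]),("tip",o+.09*a),("hubtop",o+.075*a),("flange45",o+.045*a)):
    print(n,np.round(X,3),'scene',proj(ms,X).round(1),'wrist',proj(mw,X).round(1),'top',proj(mt,X).round(1))
print(tri([ray(ms,306,241),ray(mw,320,241)]))
print('spindle tip',tri([ray(ms,297,241),ray(mw,320,225)]))
```

```text
fingertip z.133 [ 0.559 -0.172  0.133] scene [301.9 247.8] wrist [316.8 237.6] top [366.5 191.7]
tcp [ 0.559 -0.172  0.141] scene [301.8 245.5] wrist [316.7 243.2] top [366.9 191.4]
tip [ 0.54  -0.171  0.159] scene [295.1 237. ] wrist [318.3 223.6] top [367.7 197.4]
hubtop [ 0.549 -0.171  0.146] scene [298.4 242.1] wrist [318.3 230.5] top [367.  194.7]
flange45 [ 0.566 -0.171  0.122] scene [305.  252.1] wrist [318.2 241.4] top [365.6 189.6]
(array([ 0.55927693, -0.1650857 ,  0.14673012]), [np.float64(0.006287455082327645), np.float64(0.006287455082327567)])
spindle tip (array([ 0.545114  , -0.17038174,  0.1476288 ]), [np.float64(0.0003642614918963587), np.float64(0.0003642614918961356)])
```

Run:
```python
from h import *
B=cv2.imread('pics/c4.png')
I=optics.capture('wrist');S=optics.capture('scene');T=optics.capture('top')
A=cv2.resize(I[190:290,270:370],(400,400),interpolation=cv2.INTER_CUBIC);B=cv2.resize(S[215:275,270:330],(400,400),interpolation=cv2.INTER_CUBIC)
cv2.imwrite('pics/c5.png',np.hstack([A,B])[:,:,::-1])
```

```text
(no output)
```

View pics/c5.png

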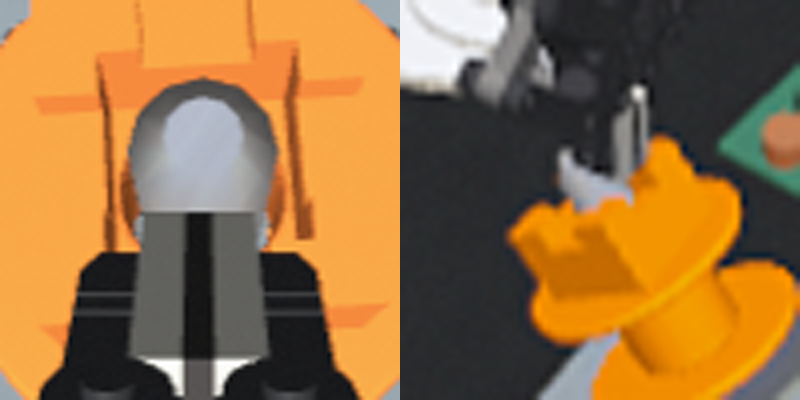

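The scene crop shows the shut fingers standing on the +x side of the spindle tip, with their lower end around the hub's top. In the wrist crop the fingertip edge is at row 242. I need the real fingertip height, so I'll work it out from that edge using the 22 mm pad width.

Run:
```python
from h import *
mw=optics.camera_model('wrist');ms=optics.camera_model('scene');s=sensors.state();print(s['eef_pos'],s['finger_gap'])
for dx in(-.011,0,.011):
  for row in(242.5,252.5,279):
    p,d=ray(mw,320,row);x=s['eef_pos'][0]+dx;q=p+d*(x-p[0])/d[0];print(dx,row,q.round(4),'scene',proj(ms,q).round(1))
for u,w in((310,280),(333,280)): print(tri([ray(mw,u,w),ray(ms,306,228.5)]))
print('width/px at', 34/316)
# spindle round top circle in wrist crop (205,135)->px
print('tip wrist', 270+205/4,190+135/4, 'width 20mm spans px',(277-130)/4)
```

```text
[ 0.55868015 -0.17178581  0.14135784] 0.0003294015286421397
-0.011 242.5 [ 0.5477 -0.1701  0.1652] scene [297.7 236.2]
-0.011 252.5 [ 0.5477 -0.1702  0.1761] scene [297.5 232.9]
-0.011 279 [ 0.5477 -0.1702  0.199 ] scene [297.  225.9]
0 242.5 [ 0.5587 -0.17    0.1404] scene [302.2 245.3]
0 252.5 [ 0.5587 -0.17    0.1533] scene [302.  241.5]
0 279 [ 0.5587 -0.1701  0.1802] scene [301.4 233.6]
0.011 242.5 [ 0.5697 -0.1698  0.1157] scene [306.6 254.1]
0.011 252.5 [ 0.5697 -0.1698  0.1305] scene [306.4 250. ]
0.011 279 [ 0.5697 -0.1699  0.1614] scene [305.8 241.1]
(array([ 0.56025094, -0.16739638,  0.18907332]), [np.float64(0.008809851979955726), np.float64(0.008809851979955834)])
(array([ 0.55970879, -0.16048981,  0.18491742]), [np.float64(0.004884253764100329), np.float64(0.00488425376410037)])
width/px at 0.10759493670886076
tip wrist 321.25 223.75 width 20mm spans px 36.75
```

```bash
python3 -m handwheel '[0,0,-30,0, 0,0,-30,0, 0,0,-20,0, 0,0,0,0, 0,0,0,0]'
cat > d.py <<'E'
from h import *
ms=optics.camera_model('scene');S0=cv2.imread('pics/scene0.png')
def tips():
    s=sensors.state();S=optics.capture('scene')[:,:,::-1];p=s['eef_pos']
    k=(cv2.absdiff(S,S0).max(2)>40).astype(np.uint8);k[:, :270]=0;k[:,345:]=0;k=cv2.morphologyEx(k,cv2.MORPH_OPEN,np.ones((2,2)))
    q=proj(ms,p);print(p.round(4),s['finger_gap'],'tcp px',q.round(1))
    for r in range(int(q[1])-12,int(q[1])+16):
        c=np.flatnonzero(k[r,int(q[0])-30:int(q[0])+31])+int(q[0])-30
        print(r,','.join(f"{g[0]}-{g[-1]}" for g in np.split(c,np.flatnonzero(np.diff(c)>1)+1)) if len(c) else '')
    for z in(.02,.0,-.02):print('z',z,[proj(ms,p+[0,y,z]).round(1) for y in(-.024,0,.024)])
tips()
E
python3 d.py
python3 -m handwheel '[0,0,0,0, 0,0,0,0, 0,0,0,0, 0,0,0,0]' 0.1|tail -2
python3 d.py
```

```text
clock: 6.05
eef_pos: [0.5592, -0.172, 0.2221]
orientation: [-0.011, 3.14, -0.001]
ft_force: [-0.4, 0.4, -1.2]
finger_gap: 0.0
grip_force: 0.0
[ 0.5592 -0.172   0.2221] 3.370182035010442e-05 tcp px [300.3 221.2]
209 294-306
210 294-306
211 294-306
212 294-306
213 294-306
214 295-306
215 295-305
216 298-304
217 300-303
218 
219 
220 
221 
222 
223 
224 
225 
226 
227 
228 
229 
230 
231 
232 
233 
234 
235 
236 
z 0.02 [array([293.3, 221.5]), array([299.8, 214.6]), array([306.2, 208. ])]
z 0.0 [array([293.9, 228. ]), array([300.3, 221.2]), array([306.5, 214.5])]
z -0.02 [array([294.4, 234.3]), array([300.7, 227.5]), array([306.8, 220.9])]
finger_gap: 0.0466
grip_force: 0.0
[ 0.5585 -0.1717  0.2208] 0.04659507516078333 tcp px [300.1 221.3]
209 278-297
210 279-297
211 279-298
212 280-298
213 283-298
214 285-298
215 287-298
216 288-298
217 288-298
218 288-298
219 288-298
220 288-298
221 289-298
222 291-298
223 293-297
224 295-296
225 
226 
227 
228 
229 
230 
231 
232 
233 
234 
235 
236 
z 0.02 [array([293.2, 221.7]), array([299.7, 214.8]), array([306. , 208.2])]
z 0.0 [array([293.7, 228.1]), array([300.1, 221.3]), array([306.3, 214.7])]
z -0.02 [array([294.2, 234.5]), array([300.5, 227.7]), array([306.7, 221. ])]
```

Run:
```python
from h import *
ms=optics.camera_model('scene');mw=optics.camera_model('wrist');s=sensors.state();p=s['eef_pos']
for nm,p,ys in(("shut",np.array([.5592,-.172,.2221]),(-.010,.010)),("46",p,(-.033,-.023))):
  for h in(-.008,0,.01,.02,.03):
    print(nm,h,[proj(ms,p+[x,y,h]).round(1).tolist() for x in(-.011,.011) for y in ys])
I=optics.capture('wrist');cv2.imwrite('pics/w6.png',I[:,:,::-1])
a=cv2.resize(I[200:400,200:440],(480,400));S=optics.capture('scene')
b=cv2.resize(S[195:245,270:310],(320,400),interpolation=cv2.INTER_CUBIC)
b=np.clip(b.astype(float)*1.6,0,255).astype(np.uint8)
cv2.imwrite('pics/c6.png',np.hstack([a,b])[:,:,::-1])
for h in(-.008,0,.01,.02,.03): print(h,[proj(mw,p+[x,-.023,h]).round(1).tolist() for x in(-.011,.011)])
```

```text
shut -0.008 [[293.7, 224.6], [298.9, 219.0], [302.0, 228.5], [307.2, 222.8]]
shut 0 [[293.5, 222.0], [298.8, 216.5], [301.8, 225.9], [307.1, 220.3]]
shut 0.01 [[293.2, 218.8], [298.6, 213.2], [301.6, 222.7], [306.9, 217.1]]
shut 0.02 [[293.0, 215.5], [298.3, 210.0], [301.4, 219.4], [306.7, 213.8]]
shut 0.03 [[292.7, 212.2], [298.1, 206.6], [301.2, 216.1], [306.6, 210.5]]
46 -0.008 [[287.3, 231.3], [290.1, 228.4], [295.7, 235.3], [298.4, 232.4]]
46 0 [[287.1, 228.7], [289.8, 225.9], [295.5, 232.8], [298.2, 229.8]]
46 0.01 [[286.8, 225.5], [289.5, 222.6], [295.2, 229.5], [298.0, 226.6]]
46 0.02 [[286.5, 222.2], [289.3, 219.4], [295.0, 226.3], [297.7, 223.3]]
46 0.03 [[286.2, 218.9], [289.0, 216.0], [294.7, 222.9], [297.5, 220.0]]
-0.008 [[277.2, 219.6], [278.3, 254.3]]
0 [[275.4, 224.5], [276.6, 260.5]]
0.01 [[272.8, 231.3], [274.2, 269.0]]
0.02 [[270.0, 238.9], [271.5, 278.6]]
0.03 [[266.8, 247.5], [268.6, 289.3]]
```

View pics/c6.png

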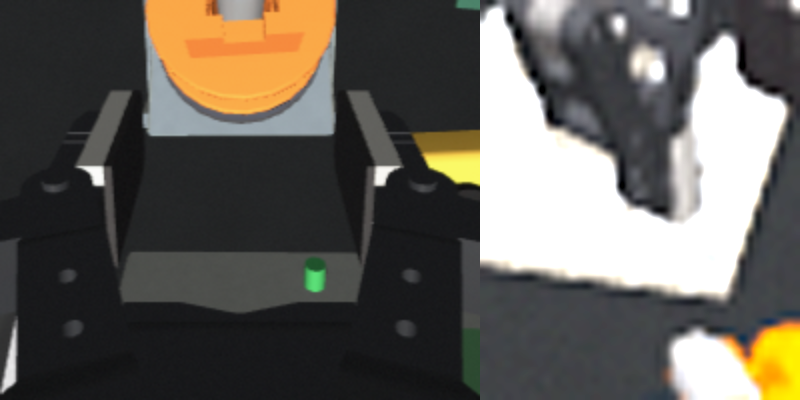

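The enlarged views show the fingertips clearly: scene (295.6,222.2) and wrist (265,246). Both put them about 28 mm behind the reported TCP at this opening, where the sheet says 8 mm ahead. I'll use the measured 28 mm, so the TCP needs to be at z≈0.103.

```bash
python3 -m handwheel '[0,0,0,0, 0,0,0,0, 0,0,20,0, 0,0,30,0, 0,0,25,0, 0,0,15,0, 0,0,10,0, 0,0,8,0]' 1 | grep -E "eef|force|gap"
python3 -m handwheel '[0,0,6,0, 0,0,4,0, 0,0,0,0]' 1 | grep -E "eef|force|gap"
python3 -m handwheel '[0,0,0,0, 0,0,0,0, 0,0,0,0, 0,0,0,0, 0,0,0,0, 0,0,0,0]' -0.2 40
```

```text
eef_pos: [0.5585, -0.1717, 0.1126]
ft_force: [0.9, 0.3, 0.0]
finger_gap: 0.085
grip_force: 0.0
eef_pos: [0.5587, -0.1718, 0.1032]
ft_force: [0.2, 1.6, -0.4]
finger_gap: 0.0853
grip_force: 0.0
clock: 8.0
eef_pos: [0.5588, -0.172, 0.1041]
orientation: [-0.011, 3.141, -0.001]
ft_force: [-2.1, 1.2, 6.6]
finger_gap: 0.0455
grip_force: 39.7
```

Gripped on the flats (gap 45.5 mm, 40 N). Next I'll slide it along the spindle, with world (−0.574, +0.819) being tool (+x, −z).

```bash
python3 -m handwheel '[3.5,0,-5,0, 5.7,0,-8.2,0, 6.9,0,-9.8,0, 6.9,0,-9.8,0, 6.9,0,-9.8,0]'
python3 -m handwheel '[6.9,0,-9.8,0, 5.7,0,-8.2,0, 4.6,0,-6.5,0, 0,0,0,0]'
```

```text
clock: 8.42
eef_pos: [0.5279, -0.172, 0.1473]
orientation: [-0.011, 3.141, -0.0]
ft_force: [1.5, -0.2, -1.4]
finger_gap: 0.0457
grip_force: 40.8
clock: 8.75
eef_pos: [0.511, -0.1723, 0.172]
orientation: [-0.011, 3.141, -0.001]
ft_force: [0.3, -0.6, -0.8]
finger_gap: 0.0455
grip_force: 40.8
```

```bash
python3 -m handwheel '[-3,0,-2,0, -3,0,-2,0, -5,0,-2.7,0, -5,0,-2.5,0, -5.3,0,-1.8,0, -5.3,0,-1.5,0]' - 25
python3 - <<'E'
from h import *
s=sensors.state();m=optics.camera_model('wrist');I=optics.capture('wrist');cv2.imwrite('pics/w7.png',I[:,:,::-1]);S=optics.capture('scene');cv2.imwrite('pics/s7.png',S[:,:,::-1])
for im in(I,S):
  k=mask(im,(8,120,100),(22,255,255));k[:150]*=(im is not S)
  n,l,st,c=cv2.connectedComponentsWithStats(k)
  for i in range(1,n):
    if st[i,4]>250:
      ct=max(cv2.findContours((l==i).astype(np.uint8),0,1)[0],key=len);print(st[i],c[i].round(1),cv2.fitEllipse(cv2.convexHull(ct)))
E
```

```text
clock: 9.25
eef_pos: [0.5385, -0.1718, 0.1826]
orientation: [0.011, -3.14, -0.001]
ft_force: [-3.8, -0.6, -4.2]
finger_gap: 0.0456
grip_force: 26.8
[456 160  22  19 280] [467.7 169.3] ((467.2688903808594, 169.42880249023438), (17.241403579711914, 21.063251495361328), 62.23275375366211)
[  239   168   161   161 16951] [319.  245.7] ((318.924560546875, 248.26588439941406), (160.94061279296875, 161.2556915283203), 28.617494583129883)
[ 48 273  47  31 472] [ 76.1 283.6] ((69.9089126586914, 289.38592529296875), (31.2681941986084, 48.06229782104492), 103.5906753540039)
[476 292  47  20 449] [499.9 299.7] ((499.8258972167969, 300.12237548828125), (17.590349197387695, 48.11838912963867), 111.45777130126953)
[100 150  35  19 345] [113.1 156.1] ((136.89073181152344, 128.6703338623047), (27.97113800048828, 103.95813751220703), 44.90658950805664)
[  38  152   59   43 1069] [ 68.8 174.1] ((66.79754638671875, 166.5435333251953), (46.39908218383789, 63.00838088989258), 131.16543579101562)
[ 275  209   41   44 1113] [296.3 232.9] ((294.7811584472656, 231.01373291015625), (40.55147933959961, 43.02255630493164), 1.5666965246200562)
```

The contact force is steady at about 5 N, so the reel is pivoting against the tip. I'll finish the arc and look.

```bash
python3 -m handwheel '[-5.5,0,-0.7,0, -5.5,0,-0.7,0, -5.6,0,0,0, 0,0,0,0]' - 25
python3 - <<'E'
from h import *
I=optics.capture('wrist');S=optics.capture('scene')
cv2.imwrite('pics/w8.png',I[:,:,::-1]);cv2.imwrite('pics/s8.png',S[:,:,::-1]);np.save('w8.npy',optics.camera_model('wrist'),allow_pickle=True)
a=cv2.resize(I[140:340,220:420],(400,400));b=cv2.resize(S[195:275,260:340],(400,400),interpolation=cv2.INTER_CUBIC)
cv2.imwrite('pics/c8.png',np.hstack([a,b])[:,:,::-1])
E
```

```text
clock: 9.68
eef_pos: [0.5558, -0.1718, 0.1842]
orientation: [-0.012, 3.141, 0.0]
ft_force: [-2.2, -0.5, -1.7]
finger_gap: 0.0454
grip_force: 26.8
```

View pics/c8.png

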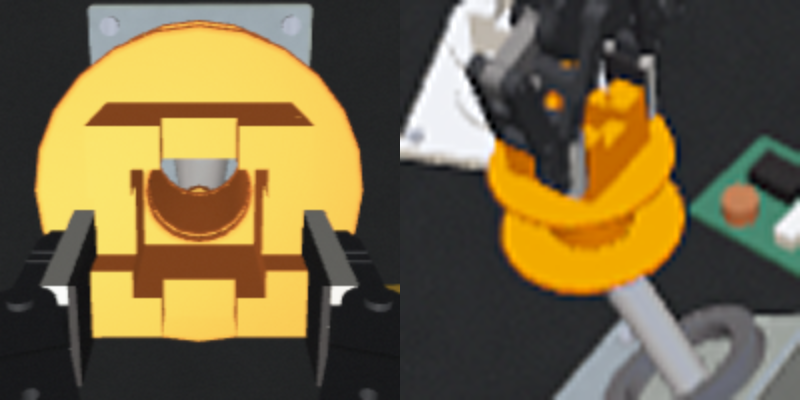

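The reel is free of the spindle apart from the tip in its bore, and looks close to upright: the hub is square in the wrist view and the flanges are nearly level in the scene. I'll lift it off, then stand it on bare mat at about (0.43,−0.125) to level it on its lugs and regrip squarely.

```bash
python3 -m handwheel '[0,0,-15,0, 0,0,-25,0, 0,0,-25,0, 15,6,0,0, 30,12,0,0, 30,12,0,0, 30,12,0,0, 20,5,5,0]' - 40
python3 -m handwheel '[0,0,30,0, 0,0,35,0, 0,0,35,0, 0,0,30,0, 0,0,25,0, 0,0,20,0, 0,0,10,0]'
python3 -m handwheel '[0,0,2,0, 0,0,0,0]'
```

```text
clock: 10.45
eef_pos: [0.4279, -0.1245, 0.2454]
orientation: [-0.012, 3.139, -0.001]
ft_force: [0.8, -0.6, 0.2]
finger_gap: 0.0451
grip_force: 48.2
clock: 11.03
eef_pos: [0.4291, -0.1253, 0.0576]
orientation: [0.011, -3.141, -0.001]
ft_force: [-0.2, -0.1, -0.9]
finger_gap: 0.0451
grip_force: 48.2
clock: 11.2
eef_pos: [0.4297, -0.1257, 0.0574]
orientation: [-0.011, 3.141, 0.0]
ft_force: [-0.1, -0.9, -1.7]
finger_gap: 0.0453
grip_force: 48.2
```

```bash
python3 -m handwheel '[0,0,5,0, 0,0,4,0, 0,0,3,0, 0,0,0,0]' - 20 | grep -E "eef|ft"
python3 -m handwheel '[0,0,3,0, 0,0,0,0]' | grep -E "eef|ft"
python3 -m handwheel '[0,0,3,0, 0,0,0,0]' | grep -E "eef|ft"
python3 -m handwheel '[0,0,3,0, 0,0,0,0]' | grep -E "eef|ft"
```

```text
eef_pos: [0.4294, -0.1257, 0.0451]
ft_force: [0.0, 0.2, -1.3]
eef_pos: [0.4294, -0.1257, 0.0421]
ft_force: [0.9, 0.7, -1.7]
eef_pos: [0.4293, -0.1257, 0.039]
ft_force: [-0.0, -0.6, -1.9]
eef_pos: [0.4312, -0.1261, 0.0373]
ft_force: [1.2, 2.8, 17.5]
```

Contact at 17 N where predicted. A small further press to level it, then open slightly.

```bash
python3 -m handwheel '[0,0,1,0, 0,0,0,0]' | grep -E "eef|ft"
python3 -m handwheel '[0,0,0,0, 0,0,0,0, 0,0,-1,0, 0,0,0,0]' 0.35 | grep -E "eef|ft|gap"
python3 - <<'E'
from h import *
s=sensors.state();m=optics.camera_model('wrist');I=optics.capture('wrist');cv2.imwrite('pics/w9.png',I[:,:,::-1]);np.save('w9.npy',m,allow_pickle=True)
S=optics.capture('scene');cv2.imwrite('pics/s9.png',S[:,:,::-1])
k=mask(I,(8,120,100),(26,255,255));n,l,st,c=cv2.connectedComponentsWithStats(k);i=1+np.argmax(st[1:,4]);w=(l==i).astype(np.uint8)
print(st[i])
for r in range(st[i,1],st[i,1]+st[i,3],12):
    q=np.flatnonzero(w[r]);print(r,q[0],q[-1],plane(m,(q[0]+q[-1])/2,r,.053).round(4),((q[-1]-q[0]+1)))
# expected: rim of upper flange top z=.053, radius 42 ; left/right extreme rays on that plane
q=np.argwhere(w>0);L=q[q[:,1]==q[:,1].min()].mean(0);Rr=q[q[:,1]==q[:,1].max()].mean(0);t=q[q[:,0]==q[:,0].min()].mean(0)
for e in(L,Rr,t): print(e,plane(m,e[1],e[0],.053).round(4))
print(s['eef_pos'])
E
```

```text
eef_pos: [0.4318, -0.1262, 0.0369]
ft_force: [3.0, 4.9, 24.3]
eef_pos: [0.4294, -0.1257, 0.0363]
ft_force: [0.1, -0.6, 0.2]
finger_gap: 0.0578
[  236   154   163   171 20214]
154 316 320 [ 0.3768 -0.1253  0.053 ] 5
166 279 356 [ 0.3824 -0.1255  0.053 ] 78
178 267 369 [ 0.3882 -0.1252  0.053 ] 103
190 257 377 [ 0.3941 -0.1257  0.053 ] 121
202 248 386 [ 0.4002 -0.1256  0.053 ] 139
214 242 392 [ 0.4063 -0.1256  0.053 ] 151
226 238 397 [ 0.4126 -0.1253  0.053 ] 160
238 237 398 [ 0.4191 -0.1253  0.053 ] 162
250 237 380 [ 0.4258 -0.1298  0.053 ] 144
262 260 379 [ 0.4325 -0.1242  0.053 ] 120
274 260 378 [ 0.4394 -0.1244  0.053 ] 119
286 260 379 [ 0.4465 -0.124   0.053 ] 120
298 263 371 [ 0.4538 -0.1253  0.053 ] 109
310 264 370 [ 0.4613 -0.1253  0.053 ] 107
322 264 369 [ 0.469  -0.1255  0.053 ] 106
[244. 236.] [ 0.4227 -0.1666  0.053 ]
[241.5 398. ] [ 0.4207 -0.0845  0.053 ]
[154. 318.] [ 0.3768 -0.1253  0.053 ]
[ 0.42935521 -0.12569137  0.03634073]
```

```bash
cat > fit.py <<'E'
from h import *
from scipy.optimize import least_squares
def reelfit(I,m,z,r0=155,r1=236):
    k=mask(I,(8,120,100),(26,255,255));n,l,st,c=cv2.connectedComponentsWithStats(k);i=1+np.argmax(st[1:,4]);w=(l==i)
    P=[]
    for r in range(max(r0,st[i,1]+2),r1,2):
        q=np.flatnonzero(w[r]);P+=[plane(m,q[0]-.5,r,z),plane(m,q[-1]+.5,r,z)]
    P=np.array(P)[:,:2];f=least_squares(lambda p:np.hypot(*(P-p[:2]).T)-p[2],[P[:,0].max(),P[:,1].mean(),.042])
    return f.x,np.abs(f.fun).max()
E
python3 - <<'E'
from fit import *
m=np.load('w9.npy',allow_pickle=True).item();I=cv2.imread('pics/w9.png')[:,:,::-1].copy()
for z in(.048,.053,.058): print(z,reelfit(I,m,z))
E
```

```text
0.048 (array([ 0.4204713 , -0.12539247,  0.04070527]), np.float64(0.0022215577012710194))
0.053 (array([ 0.41835813, -0.12537831,  0.03937098]), np.float64(0.0021487362809662278))
0.058 (array([ 0.41624496, -0.12536415,  0.03803668]), np.float64(0.002075914860955569))
```

The reel stands upright, with its rim in the picture at full width. I'll leave it and take the same picture, at the same tool height and yaw, over the blue reel, so that camera bias cancels.

```bash
python3 -m handwheel '[0,0,0,0, 0,0,-20,0, 0,0,-40,0, 0,0,-40,0, -20,35,-10,0, -20,37,0,0, -20,37,0,0, -20,37,0,0]' 1 | grep -E "eef|ft"
python3 -m handwheel '[-20,37,0,0, -20,37,0,0, -9,37,0,0, 0,23,0,0, 0,0,0,0]' | grep -E "eef|ft"
python3 - <<'E'
from fit import *
m=optics.camera_model('wrist');I=optics.capture('wrist');cv2.imwrite('pics/w10.png',I[:,:,::-1])
k=mask(I,(100,120,60),(125,255,255));n,l,st,c=cv2.connectedComponentsWithStats(k);print([ (a.tolist(),b.round().tolist()) for a,b in zip(st,c) if a[4]>500])
i=1+np.argmax(st[1:,4]);w=l==i
r=st[i,1]+int(st[i,2]*.45)
for r in range(st[i,1]+4,st[i,1]+st[i,3],10):
    q=np.flatnonzero(w[r]);print(r,q[0],q[-1],plane(m,q[0],r,.055)[:2].round(4),plane(m,q[-1],r,.055)[:2].round(4))
g=mask(I,(60,60,40),(92,255,200));n,l,st,c=cv2.connectedComponentsWithStats(g);print([ (a.tolist(),b.round().tolist()) for a,b in zip(st,c) if a[4]>500])
E
```

```text
eef_pos: [0.5086, 0.0215, 0.1467]
ft_force: [0.6, -1.4, -0.6]
eef_pos: [0.5554, 0.1574, 0.1457]
ft_force: [0.3, 0.5, 0.3]
[([0, 0, 640, 400, 248206], [320.0, 200.0]), ([271, 133, 102, 103, 7407], [321.0, 184.0])]
137 303 340 [0.5046 0.1455] [0.5043 0.1748]
147 289 353 [0.5126 0.1342] [0.512  0.1855]
157 281 362 [0.5207 0.1277] [0.52   0.1931]
167 275 368 [0.5289 0.1226] [0.5281 0.1984]
177 272 371 [0.5373 0.1199] [0.5363 0.2013]
187 271 372 [0.5458 0.1188] [0.5448 0.2026]
197 273 370 [0.5544 0.1202] [0.5534 0.2015]
207 276 367 [0.5631 0.1225] [0.5622 0.1994]
217 283 360 [0.572  0.1282] [0.5713 0.1939]
227 294 349 [0.581  0.1375] [0.5805 0.1849]
[([0, 0, 640, 400, 243138], [322.0, 203.0]), ([302, 0, 89, 46, 1951], [342.0, 15.0]), ([240, 94, 158, 155, 6597], [321.0, 157.0]), ([125, 126, 78, 105, 4314], [167.0, 175.0])]
```

From above, the blue flange measures 83.8 mm wide (84 expected), centred near (0.545,0.1605). I'll descend to the matching height and compare the two fits.

```bash
python3 -m handwheel '[0,3,20,0, 0,0,35,0, 0,0,25,0, 0,0,15,0, 0,0,8,0, 0,0,4.4,0, 0,0,0,0]' | grep -E "eef|ft"
python3 - <<'E'
from fit import *
import fit
m=optics.camera_model('wrist');I=optics.capture('wrist');cv2.imwrite('pics/w11.png',I[:,:,::-1]);s=sensors.state();print(s['eef_pos'])
J=cv2.imread('pics/w9.png')[:,:,::-1].copy();mj=np.load('w9.npy',allow_pickle=True).item()
def rim(I,m,lo,hi,z,tcp):
    k=mask(I,lo,hi);n,l,st,c=cv2.connectedComponentsWithStats(k);i=1+np.argmax(st[1:,4]);w=l==i
    print(st[i]);P=[]
    for r in range(st[i,1]+2,236,2):
        q=np.flatnonzero(w[r]);P+=[plane(m,q[0]-.5,r,z),plane(m,q[-1]+.5,r,z)]
        if r%12<2:print(r,q[0],q[-1])
    P=np.array(P)[:,:2]
    f=least_squares(lambda p:np.hypot(*(P-p[:2]).T)-p[2],[P[:,0].max(),P[:,1].mean(),.042]);g=least_squares(lambda p:np.hypot(*(P-p[:2]).T)-.042,f.x[:2])
    print(f.x.round(4),np.abs(f.fun).max().round(4),'fixed r',g.x.round(4),'rel tcp',(f.x[:2]-tcp).round(4),(g.x-tcp).round(4))
rim(J,mj,(8,120,100),(26,255,255),.053,[.42936,-.12569]);rim(I,m,(100,120,60),(125,255,255),.055,s['eef_pos'][:2])
# green plate corners / edges at z=.01
E
```

```text
eef_pos: [0.5554, 0.1559, 0.0388]
ft_force: [-0.2, 0.6, -0.9]
[0.55584158 0.15606364 0.0395278 ]
[  236   154   163   171 20214]
156 301 335
168 277 359
180 265 370
192 256 379
204 247 387
216 241 393
228 237 397
[ 0.4184 -0.1254  0.0394] 0.0021 fixed r [ 0.4222 -0.1254] rel tcp [-0.011   0.0003] [-0.0072  0.0003]
[ 256  183  154  146 8081]
193 327 360
205 293 351
217 266 407
229 260 409
[0.5738 0.1655 0.0509] 0.0089 fixed r [0.5635 0.1652] rel tcp [0.0179 0.0094] [0.0076 0.0091]
```

```bash
cat > b.py <<'E'
from h import *
from scipy.optimize import least_squares
I=cv2.imread('pics/w11.png')[:,:,::-1].copy();H=cv2.cvtColor(I,cv2.COLOR_RGB2HSV)
for r in range(130,240,10): print(r,H[r,320].tolist(),H[r,260].tolist(),H[r,380].tolist())
E
python3 b.py
python3 - <<'E'
from plant import sensors
for i in range(2): print(sensors.state()['eef_pos'],sensors.state()['clock'])
E
```

```text
130 [76, 104, 202] [90, 12, 65] [77, 103, 199]
140 [77, 104, 203] [77, 102, 200] [77, 101, 200]
150 [95, 102, 255] [76, 104, 201] [77, 104, 199]
160 [95, 102, 255] [76, 103, 199] [77, 104, 197]
170 [95, 103, 255] [76, 104, 199] [77, 103, 199]
180 [96, 104, 255] [77, 103, 198] [97, 127, 255]
190 [96, 106, 255] [101, 129, 254] [98, 128, 255]
200 [109, 177, 134] [94, 95, 255] [98, 130, 255]
210 [96, 112, 255] [95, 97, 255] [98, 132, 255]
220 [96, 117, 255] [95, 100, 255] [98, 135, 255]
230 [109, 143, 204] [108, 165, 232] [98, 138, 255]
[0.55584158 0.15606364 0.0395278 ] 14.4
[0.55584158 0.15606364 0.0395278 ] 14.4
```

```bash
cat > b.py <<'E'
from h import *
from scipy.optimize import least_squares
def rim(I,m,lo,hi,z,tcp,r1=240,v=1):
    k=mask(I,lo,hi);n,l,st,c=cv2.connectedComponentsWithStats(k);i=1+np.argmax(st[1:,4]);w=l==i;P=[]
    for r in range(st[i,1]+2,r1,2):
        q=np.flatnonzero(w[r]);P+=[plane(m,q[0]-.5,r,z),plane(m,q[-1]+.5,r,z)]
        if v and r%12<2:print(r,q[0],q[-1])
    P=np.array(P)[:,:2]
    f=least_squares(lambda p:np.hypot(*(P-p[:2]).T)-p[2],[P[:,0].max(),P[:,1].mean(),.042]);g=least_squares(lambda p:np.hypot(*(P-p[:2]).T)-.042,f.x[:2])
    print(st[i],f.x.round(4),np.abs(f.fun).max().round(4),'fixed r',g.x.round(4),'rel tcp',(f.x[:2]-tcp).round(4),(g.x-tcp).round(4))
B=((90,60,60),(125,255,255));O=((5,70,100),(35,255,255))
if __name__=='__main__':
    s=sensors.state();m=optics.camera_model('wrist')
    J=cv2.imread('pics/w9.png')[:,:,::-1].copy();mj=np.load('w9.npy',allow_pickle=True).item();I=cv2.imread('pics/w11.png')[:,:,::-1].copy()
    print(mj['position']-[.42936,-.12569,.03634],m['position']-s['eef_pos'])
    rim(J,mj,*O,.053,[.42936,-.12569]);rim(I,m,*B,.055,s['eef_pos'][:2])
    K=cv2.imread('pics/w10.png')[:,:,::-1].copy();m2=dict(m);m2['position']=m['position']+[0,0,.0]
E
python3 b.py
```

```text
[-0.07335504  0.00072956  0.16419463] [-0.07349337  0.00078398  0.1641109 ]
156 301 335
168 277 359
180 265 370
192 256 379
204 247 387
216 241 393
228 237 397
[  236   154   163   171 20220] [ 0.4188 -0.1254  0.0396] 0.0023 fixed r [ 0.4222 -0.1253] rel tcp [-0.0106  0.0003] [-0.0072  0.0003]
156 290 360
168 276 375
180 267 386
192 257 396
204 251 403
216 247 407
228 244 409
[  244   146   166   183 20725] [0.5434 0.161  0.0412] 0.0024 fixed r [0.5445 0.161 ] rel tcp [-0.0125  0.0049] [-0.0113  0.0049]
```

I'll repeat the comparison from higher up, where the whole rim is visible, for both reels with the arm settled.

```bash
cat > full.py <<'E'
from h import *
from scipy.optimize import least_squares
import sys
def full(col,z):
    s=sensors.state();m=optics.camera_model('wrist');I=optics.capture('wrist')
    cv2.imwrite(f"pics/f_{col}.png",I[:,:,::-1])
    k=mask(I,*dict(blue=((90,60,60),(125,255,255)),orange=((5,70,100),(35,255,255)))[col])
    n,l,st,c=cv2.connectedComponentsWithStats(k);i=min((i for i in range(1,n) if st[i,4]>2000),key=lambda i:abs(c[i][0]-320)+abs(c[i][1]-190))
    ct=cv2.convexHull(max(cv2.findContours((l==i).astype(np.uint8),0,1)[0],key=len))[:,0]
    P=np.array([plane(m,*q,z) for q in ct])[:,:2]
    f=least_squares(lambda p:np.hypot(*(P-p[:2]).T)-p[2],[*P.mean(0),.042],loss='soft_l1',f_scale=.0005)
    print(col,st[i],s['eef_pos'].round(4),s['clock'],'fit',f.x.round(4),'max',np.abs(np.hypot(*(P-f.x[:2]).T)-f.x[2]).max().round(4),'rel tcp',(f.x[:2]-s['eef_pos'][:2]).round(4))
    return I,m
if __name__=='__main__': full(sys.argv[1],float(sys.argv[2]))
E
python3 -m handwheel '[0,0,-25,0, 0,0,-40,0, 0,0,-40,0, 0,0,0,0, 0,0,0,0, 0,0,0,0]' | grep eef
python3 full.py blue .055
python3 -m handwheel '[20,-35,0,0, 20,-37,0,0, 20,-37,0,0, 20,-37,0,0, 20,-37,0,0, 20,-37,0,0, 13,-37,0,0, 4,-27,0,0]' | grep eef
python3 -m handwheel '[0,0,2,0, 0,0,0,0, 0,0,0,0]' | grep eef
python3 full.py orange .053
```

```text
eef_pos: [0.5557, 0.1564, 0.1446]
blue [ 272  133  103  103 7595] [0.5557 0.1564 0.1446] 14.9 fit [0.5455 0.1608 0.0427] max 0.0024 rel tcp [-0.0102  0.0044]
eef_pos: [0.4188, -0.1285, 0.1434]
eef_pos: [0.421, -0.1263, 0.1413]
orange [ 269  148  100  101 7723] [ 0.421  -0.1263  0.1413] 15.8667 fit [ 0.4227 -0.1252  0.0422] max 0.0036 rel tcp [0.0017 0.0011]
```

Both fits are good (radii 42.7 and 42.2 mm). The blue centre is at (0.5455,0.1608) and the orange at (0.4227,−0.1252), in the same camera frame. Regrip the reel centrally.

```bash
python3 -m handwheel '[-1.7,0.6,20,0, 0,0,35,0, 0,0,25,0, 0,0,15,0, 0,0,9,0, 0,0,5,0, 0,0,0,0]' | grep -E "eef|ft"
python3 -m handwheel '[0,0,0,0, 0,0,0,0, 0,0,0,0, 0,0,0,0, 0,0,0,0, 0,0,0,0]' -0.2 50 | grep -E "eef|ft|gap|grip"
python3 -m handwheel '[0,0,-15,0, 0,0,-35,0, 0,0,-40,0, 0,0,-40,0, 0,0,-25,0, 0,0,0,0, 0,0,0,0]' | grep -E "eef|ft|gap|grip"
```

```text
eef_pos: [0.4228, -0.125, 0.0322]
ft_force: [0.0, 0.0, -0.6]
eef_pos: [0.4236, -0.1263, 0.0337]
ft_force: [-1.1, 1.0, 8.4]
finger_gap: 0.0452
grip_force: 49.7
eef_pos: [0.4238, -0.1265, 0.1892]
ft_force: [-0.5, -0.5, -2.1]
finger_gap: 0.045
grip_force: 52.5
```

```bash
cat > go.py <<'E'
from h import *
s=sensors.state();M=R.from_rotvec(s['orientation']).as_matrix();T=np.array([.5464,.1605])
d=np.r_[T-s['eef_pos'][:2],0];print(s['eef_pos'].round(4),'yaw x',np.degrees(np.arctan2(M[1,0],M[0,0])).round(2),'d tool mm',(1000*M.T@d).round(1))
E
python3 go.py
python3 - <<'E'
from h import *
I=cv2.imread('pics/f_blue.png')[:,:,::-1].copy();m=optics.camera_model('wrist');s=sensors.state()
m['position']=m['position']-s['eef_pos']+[.5557,.1564,.1446]
g=mask(I,(60,60,40),(88,255,255));n,l,st,c=cv2.connectedComponentsWithStats(g);i=min((i for i in range(1,n) if st[i,4]>2000),key=lambda i:abs(c[i][0]-320));print(st[i])
P=np.array([plane(m,*q,.01)[:2] for q in cv2.convexHull(cv2.findNonZero((l==i).astype(np.uint8)))[:,0]])*1000
r=cv2.minAreaRect(P.astype(np.float32));print(r)
ct=P;e=np.roll(P,-1,0)-P;L=np.hypot(*e.T)
for j in np.argsort(-L)[:6]: print(L[j].round(1),(np.degrees(np.arctan2(e[j,1],e[j,0]))%90).round(2))
E
```

```text
[ 0.4238 -0.1265  0.1892] yaw x -179.59 d tool mm [-1.246e+02  2.861e+02 -1.000e-01]
[ 241   93  159  156 6612]
((546.208984375, 160.59286499023438), (119.47444915771484, 119.8788833618164), 21.020666122436523)
80.3 20.96
79.9 21.05
58.8 20.91
50.9 21.07
39.6 20.98
29.6 21.26
```

The stack plate measures 119.5 × 119.9 mm, centred at (0.5462,0.1606) and turned 21.0°. That matches the flange fit. Carry the reel over and turn −0.36 rad.

```bash
python3 -m handwheel '[-15,33,0,0, -16,37,0,0, -16,37,0,0, -16,37,0,0, -16,37,0,0, -16,37,0,0, -16,37,0,0, -13.6,31,0,0]' | grep -E "eef"
python3 -m handwheel '[0,0,0,-0.09, 0,0,0,-0.09, 0,0,0,-0.09, 0,0,0,-0.09, 0,0,0,0, 0,0,0,0, 0,0,0,0]' | grep -E "eef|grip"
python3 go.py
```

```text
eef_pos: [0.5455, 0.1633, 0.1864]
eef_pos: [0.5454, 0.1606, 0.1873]
grip_force: 52.6
[0.5454 0.1606 0.1873] yaw x -159.14 d tool mm [-0.9 -0.5 -0. ]
```

```bash
python3 -m handwheel '[-0.9,-0.5,15,0, 0,0,25,0, 0,0,15,0, 0,0,7,0, 0,0,0,0, 0,0,0,0]' | grep -E "eef|ft"
python3 go.py
python3 -m handwheel '[0,0,3,0, 0,0,3,0, 0,0,0,0]' | grep -E "eef|ft"
python3 -m handwheel '[0,0,2,0, 0,0,0,0]' | grep -E "eef|ft"
```

```text
eef_pos: [0.5468, 0.1606, 0.1263]
ft_force: [0.4, 0.5, -0.6]
[0.5468 0.1606 0.1263] yaw x -159.02 d tool mm [ 0.4  0.1 -0. ]
eef_pos: [0.5468, 0.1606, 0.12]
ft_force: [0.1, -0.6, -2.0]
eef_pos: [0.5467, 0.1606, 0.1179]
ft_force: [-0.5, 0.4, -1.8]
```

```bash
for i in 1; do python3 -m handwheel '[0,0,2,0, 0,0,0,0]' | grep -E "eef|ft"; done
python3 -m handwheel '[0,0,2,0, 0,0,0,0]' | grep -E "eef|ft"
python3 -m handwheel '[0,0,2,0, 0,0,0,0]' | grep -E "eef|ft"
```

```text
eef_pos: [0.5466, 0.1606, 0.1157]
ft_force: [-0.1, 0.3, -2.5]
eef_pos: [0.5465, 0.1606, 0.1136]
ft_force: [-0.3, 0.4, -1.6]
eef_pos: [0.5466, 0.1606, 0.1116]
ft_force: [-0.2, -0.3, -2.0]
```

No contact through the notch region, so the lugs are entering freely. I'll continue until it seats.

```bash
python3 -m handwheel '[0,0,1,0, 0,0,0,0]' | grep -E "eef|ft"
python3 -m handwheel '[0,0,1,0, 0,0,0,0]' | grep -E "eef|ft"
python3 -m handwheel '[0,0,1,0, 0,0,0,0]' | grep -E "eef|ft"
```

```text
eef_pos: [0.5467, 0.1606, 0.1109]
ft_force: [0.8, -0.1, -0.7]
eef_pos: [0.5469, 0.1606, 0.1108]
ft_force: [-3.1, -1.2, 10.6]
eef_pos: [0.547, 0.1606, 0.1108]
ft_force: [-7.7, -2.9, 24.0]
```

Firm contact at TCP z 0.111, where the fully home height was predicted (0.110). Ease off, release and retreat upward.

```bash
python3 -m handwheel '[0,0,-1.5,0, 0,0,0,0]' | grep -E "eef|ft"
python3 -m handwheel '[0,0,0,0, 0,0,0,0, 0,0,0,0, 0,0,0,0, 0,0,0,0]' 1 | grep -E "eef|ft|gap"
python3 -m handwheel '[0,0,-15,0, 0,0,-30,0, 0,0,-35,0, 0,0,-35,0, 0,0,0,0, 0,0,0,0]' | grep -E "eef|ft"
python3 - <<'E'
from full import *
I,m=full('orange',.130)
S=optics.capture('scene');ms=optics.camera_model('scene');cv2.imwrite('pics/send.png',S[:,:,::-1])
k=mask(S,(5,150,100),(22,255,255));k[:, :330]=0;k[:,:]*=1;k[:130]=0;k[230:]=0;k[:,400:]=0
q=cv2.findNonZero(k);print('scene orange box',cv2.boundingRect(q))
a=np.linspace(0,6.28,90)
def box(z):
    c=np.array([.5462,.1606]);P=[[*(c+.042*np.array([np.cos(t),np.sin(t)])),zz] for t in a for zz in(z,z+.045)]
    for t in np.radians(21+45+90*np.arange(4)): P.append([*(c+.0325*np.array([np.cos(t),np.sin(t)])),z+.075])
    p=proj(ms,np.array(P));return p.min(0).round(1),p.max(0).round(1)
for z in(.085,.093): print(z,box(z))
for z in(.12,.130,.14):
  pass
E
```

```text
eef_pos: [0.5469, 0.1606, 0.1109]
ft_force: [-0.0, 0.0, 1.7]
eef_pos: [0.5467, 0.1606, 0.1103]
ft_force: [0.2, 0.2, -0.3]
finger_gap: 0.0854
eef_pos: [0.5476, 0.1607, 0.227]
ft_force: [-0.3, 0.5, -1.2]
orange [ 271  142   97   99 7267] [0.5476 0.1607 0.227 ] 21.8333 fit [0.546  0.1615 0.0424] max 0.0025 rel tcp [-0.0017  0.0008]
scene orange box (352, 155, 31, 37)
0.085 (array([350.9, 154.9]), array([381.9, 191.7]))
0.093 (array([351. , 152.6]), array([382.1, 189.6]))
```

The checks agree. The wrist fit gives the orange centre at (0.546,0.1615), about 1 mm from the stack axis. The scene box (rows 155–191) matches the home height, and the gripper is clear.

```bash
python3 -c "
from plant import job_done
print(job_done())"
```

```text
the job is handed in; nothing more can be done
None
```

The orange reel is off the spindle, seated in the blue reel's notches and released, and the job is handed in at about 22 s. My last pictures put it about 1 mm off centre at home height, but I took no final check on the bystanders and no verdict came back.

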